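# Make the spring-driven vial shaker ready

### The arm

A 6-joint arm with a two-finger parallel gripper is mounted at the origin on a cart in front of the work surface, level with it; the furniture and walls round the work are solid. World frame = base frame: x ahead of the robot, y to its left, z up, the work surface at z = 0. Lengths are in m, angles in rad, forces in N, time in s.
With the tool pointing down it reaches from about 0.275 to 0.875 m from the base axis. Payload 12.5 kg.
Tool frame: the origin (TCP) lies on the centre line of the jaws, within the pads' length; the fingertips stand tips_ahead ahead of it and the grasp point (between the pads) lies 3 mm ahead of it (tips_ahead is the distance from the TCP to the fingertips, in m); z points along the fingers, y is the line along which they close (so a half turn about z gives the same grasp; the last joint's range is limited). The gripper opens to 85 mm and grips with 20 to 120 N. Pads are 22 mm wide; open, the fingers measure 114 mm over their backs; the gripper's body (76 mm by 85 mm) begins 54 mm behind the grasp point. The pads swing forward as they close: fully open they stand 13 mm farther back than shut.
Start: joints at [1.157, 0.351, 1.652, -0, 1.139, -0.085], TCP at [0.178, 0.521, 0.253] pointing down, gripper open.
Joint ranges: [-2.75, 2.75], [-0.79, 2.1], [0.01, 2.65], [-1.57, 4.71], [0.07, 3.14], [-2.87, 2.87]. Speed limits (rad/s): [2.22, 2.22, 2.79, 3.14, 3.14, 3.14].

### API

Orientations are given as a 3x3 rotation matrix whose columns are the frame's x, y, z axes.
In Python, from station import observe, grab_frame, calibration, close_job, cut_out, mark_of, tips_ahead gives the robot as it stands. The module is installed in compiled form; this text tells all that it offers.
- The arm moves only by the shell command python3 -m inch 'ROWS' [OPENING] [FORCE]. ROWS is JSON, a list of rows, each an object with "offset": the shift along the tool's x, y, z normalised to -1 to 1, where 1 is 0.2 m, a list of three; "turn": the turn, a rotation vector about the tool's x, y, z normalised to -1 to 1, where 1 is 360 degrees, a list of three. In form: [{"offset": [dx, dy, dz], "turn": [ax, ay, az]}, ...]. A call has 1 to 8 rows; each row is the pose to reach, as a shift and turn from the pose commanded when the call began, along the tool's axes at that moment, turning the shorter way round; what a row does not reach only later rows make up. A row lasts 1/10 s, in which the tool goes at most 50 mm and 8.59 degrees, less where a joint would pass 70% of its speed; a pose out of reach is approached as far as the arm can. A call with a number of a shift or a turn outside -1 to 1 is refused whole. A call with a gripper value outside its range is refused whole. OPENING is the opening, from -1 (shut) to 1 (fully open), set as the call begins (- or left out, the last holds). The fingers move at their own pace and stop on an object; FORCE is the grip in N (left out, the last holds). Time passes only in rows, so rows that repeat a pose let the fingers close. It gives the time, the measured TCP pose, the force, the opening and the grip force at its end, in the units of the state.
- observe(): the state, without advancing time (a new reading comes with each control period).
- grab_frame(name): name is "side" or "top" or "wrist"; returns the picture (384x512x3 uint8, blue, green, red); there is no depth.
- calibration(name): a dict with "fov_y" (degrees; the focal length in pixels is half the picture's height over the tangent of half this angle, whatever the lens; pixels are square), "cx", "cy" (the principal point, pixels), "T" (4x4, takes a point from camera to world coordinates); the wrist camera has in their place "hand_eye" (4x4, takes a point from camera to tool coordinates, whose origin is the TCP and whose axes are the flange's). Camera axes: x right, y down, z forward; pixel columns grow to the right and rows downward; lengths in m; the calibration is good to about 2 mm. A picture is of the moment at which its call begins: read the wrist's pose just before it. calibration takes no time and is no camera call.
- close_job(): hands the job in; it is judged then, once.
Trained networks look in the newest picture that a camera, given by its name, has taken for a name from the list of things; names that differ only in an ending like _2 or _b are one class to them, and where a whole thing is asked for, a point or a joint stands for the part that bears it (a point fixed in the world has none). Each returns a list of dicts, best first, with "confidence" (0 to 1); they miss things now and then, are a little off and sometimes report something else, mostly with a low value. They report only what shows in the picture. A call takes as long as a camera call.
- cut_out(camera, name): "region" (384x512 bool, what is visible of it).
- mark_of(camera, name): "xyz" ([x, y, z] in m, in world coordinates, good to about 4 mm: a listed point, or the origin of a listed thing).
The state is a dict: "t": time; "joint_pos": joint angles; "dq": joint speeds; "tau": joint torques, N m; "tcp_pos": TCP position; "eef_rot": TCP orientation; "contact_force": force on the tool from outside, world axes, zero at the start; "wrist_torque": the same for the moment, N m; "gripper_width": finger opening in m; "grasp_force": force on a finger pad.
Only numpy, scipy, OpenCV 4.12 (cv2) and the standard library are available. Lean on these libraries where they do the work, as an engineer would, in place of code of your own. Each camera call takes 0.05 s, during which the arm holds its last target. There are 200 camera calls.

### The job

Get the wind-up shaker ready for a vial run, in this order: push its brake lever right over to the other side, swing the grey carrier plate over (its wire bail is the handle) and lower it gently so that the face with the square pocket is up, wind the key clockwise until it is fully wound (it takes a few part turns), and then stand the small white vial that waits beside the shaker upright in the pocket and let go. Do not knock the vial over or disturb the brown bottle, the carton and the orange tube rack near by.

Things in the scene. Friction and masses are not known exactly. Their poses are not given: they have to be found in the camera images.
- shaker: white spring-driven shaker housing fixed to the bench, 210 mm deep (x), 170 mm wide (y). Origin on the bench, x points from its sloping front to its back, y to its left, z up. From x = -74 to 0 mm the front slopes up at 35 degrees from 10 to 62 mm height; from x = 0 to 136 mm the flat deck is 62 mm high. Two hinge lugs (x = 11 and 89 mm, y = 0) rise to 97 mm
- key (a joint): turn of the steel winding key, rad: 0 unwound, grows clockwise as seen from outside looking at the key, stop at 2.7 = fully wound. The spring pulls back with up to 0.07 N m but a friction ratchet holds the key wherever it is left; about 0.16 N m winds it at the end
- key_grip (a point): point on the key's axis in the middle of its flat head, 45 mm off the sloping front. z points out of the slope along the key's axis (35 degrees from vertical, towards the shaker's front); the head is 36 mm along this frame's x, 14 mm along its y and 28 mm along z (14 mm to either side of this point, nearly); x and y turn with the key
- carrier (a joint): swing of the flat grey carrier plate about its hinge, rad: 0 lying to the shaker's left with its ribbed face up and pocket underneath, 1.57 upright, 3.14 lying to the right with the pocket face up. The hinge runs along the shaker's x at y = 0, z = 86 mm; the plate (60 mm along the hinge, 74 mm from hinge to edge, 6 mm thick) falls to the nearer side if let go
- bail (a point): middle of the straight bar of the wire bail at the carrier's free edge: 8 mm thick round steel bar parallel to the hinge, 115 mm from the hinge axis, 50 mm free length between its two arms; 37 mm open space between bar and plate edge. The bar may turn between the fingers. Its x points along the hinge (the shaker's x), y away from the hinge
- pocket (a point): centre of the floor of the square pocket in the carrier's second face, 42 mm from the hinge axis; pocket 29 x 29 mm inside, walls 3 mm thick and 15 mm high. This frame turns with the carrier: its z points down when the pocket is open to the top; then the floor is 89 mm above the bench
- brake (a joint): brake lever on the rear deck, rad: 0 leaning to the shaker's right (released), 1.0 leaning to its left (brake on). Stays where it is left; pivot at x = 112 mm, y = 0, z = 74 mm of the shaker, axis along its x; leans 0.5 rad from vertical at either end
- brake_knob (a point): centre of the black 18 mm ball at the lever's end, 47 mm from the pivot
- vial: small white vial with cap, 21 mm diameter, 45 mm tall, standing loose on the bench left or right of the shaker; origin at the centre of its foot, z up its axis
- dye_bottle: bystander: brown bottle with black cap, 34 mm diameter, 62 mm tall; origin at the centre of its foot
- ladder_box: bystander: white carton 88 x 70 x 76 mm; origin at the centre of its underside
- tube_rack: bystander: orange tube rack 64 x 156 x 52 mm; origin at the centre of its underside

How it is judged:
By the outcome, as a careful person would: the job done as asked, in the order asked, and still so for the second after the job is handed in, with the robot touching nothing.
It also fails if it takes over 72 s, if anything falls off the work surface, if the arm or the gripper's body presses on something with over 40 N, if the wrist force passes 120 N, or if a joint passes its speed limit or range.

## Working session

There is one attempt and no reset: what is moved stays moved. The work goes in short steps, Python scripts to look and compute and a shell command to move; the robot and the scene stay as the last step left them, time stands still between calls to the robot, and variables do not carry over. Pictures are saved under pics/ and viewed, at most 14 in all, crops included, and the job is handed in when it is done.

```bash
mkdir -p pics; cat > h.py <<'E'
import numpy as np, cv2
from station import *
from scipy.spatial.transform import Rotation as R
np.set_printoptions(precision=4,suppress=True)
def row(p,Rm=None):
    "offset/turn from present measured pose to world p,Rm"
    o=observe(); A=np.array(o['eef_rot']); 
    off=A.T@(np.array(p)-o['tcp_pos'])/0.2
    t=np.zeros(3) if Rm is None else R.from_matrix(A.T@Rm).as_rotvec()/(2*np.pi)
    return off.round(4),t.round(4)
E
python3 - <<'E'
from h import *
o=observe(); print({k:np.array(v) for k,v in o.items()}, tips_ahead if not callable(tips_ahead) else tips_ahead())
for c in ['side','top']:
    im=grab_frame(c); cv2.imwrite(f'pics/{c}0.png',im)
    print(c,calibration(c))
    for n in ['shaker','key_grip','bail','pocket','brake_knob','vial','dye_bottle','ladder_box','tube_rack']:
        print(c,n,[(round(d['confidence'],2),np.array(d['xyz'])) for d in mark_of(c,n)[:2]])
print(calibration('wrist'))
a=np.hstack([cv2.imread('pics/side0.png'),cv2.imread('pics/top0.png')]);cv2.imwrite('pics/a.png',cv2.resize(a,(800,300)))
E
```

```text
{'t': array(0.), 'joint_pos': array([ 1.1574,  0.3512,  1.6525, -0.    ,  1.1391, -0.0846]), 'dq': array([ 0.0013, -0.0012,  0.002 ,  0.0024,  0.0006, -0.0011]), 'tau': array([  0.0003, -50.6091, -29.1421,  -0.0001,   0.0044,   0.    ]), 'tcp_pos': array([0.1774, 0.5202, 0.2527]), 'eef_rot': array([[-0.9464,  0.3229, -0.0005],
       [ 0.3229,  0.9464, -0.0011],
       [ 0.0001, -0.0012, -1.    ]]), 'contact_force': array([ 0.0704, -0.2452,  0.4862]), 'wrist_torque': array([ 0.0254, -0.009 ,  0.0047]), 'grasp_force': array(0.), 'gripper_width': array(0.0858)} 0.022
side {'fov_y': 46.44667400747863, 'cx': 265.15207102916537, 'cy': 191.51388430163388, 'T': array([[-0.9945, -0.0686,  0.0787,  0.4639],
       [-0.1042,  0.6106, -0.785 ,  0.9477],
       [ 0.0058, -0.7889, -0.6145,  0.8175],
       [ 0.    ,  0.    ,  0.    ,  1.    ]])}
side shaker [(0.89, array([ 0.4927, -0.0406,  0.0011])), (0.35, array([ 0.6733, -0.2905, -0.0021]))]
side key_grip [(0.52, array([ 0.4277, -0.0457,  0.0713]))]
side bail [(0.6, array([0.5218, 0.0826, 0.0838]))]
side pocket [(0.64, array([0.5328, 0.0079, 0
[... 659 characters left out ...]
top shaker [(0.59, array([ 0.4893, -0.0388, -0.0016]))]
top key_grip []
top bail [(0.68, array([0.5234, 0.0817, 0.0835]))]
top pocket [(0.56, array([0.5325, 0.0088, 0.0803]))]
top brake_knob [(0.51, array([ 0.605 , -0.0487,  0.1141]))]
top vial [(0.62, array([ 0.5089, -0.2901, -0.0004]))]
top dye_bottle []
top ladder_box [(0.59, array([ 0.5831,  0.353 , -0.0005]))]
top tube_rack [(0.8, array([ 0.6754, -0.2897,  0.0012]))]
{'fov_y': 68.05938435320766, 'cx': 252.94352178242988, 'cy': 187.56756017541565, 'hand_eye': array([[ 0.0004, -0.9638, -0.2666,  0.0678],
       [ 1.    ,  0.0004,  0.0001,  0.001 ],
       [-0.    , -0.2666,  0.9638, -0.1196],
       [ 0.    ,  0.    ,  0.    ,  1.    ]])}
```

View pics/side0.png

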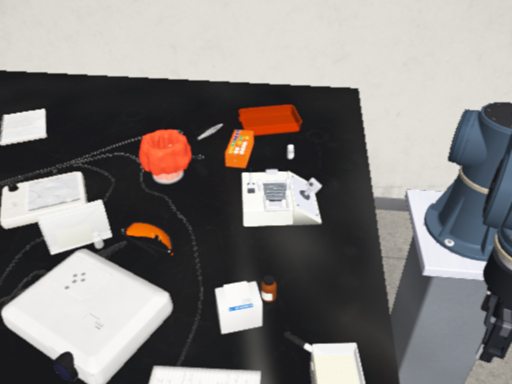

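View pics/top0.png

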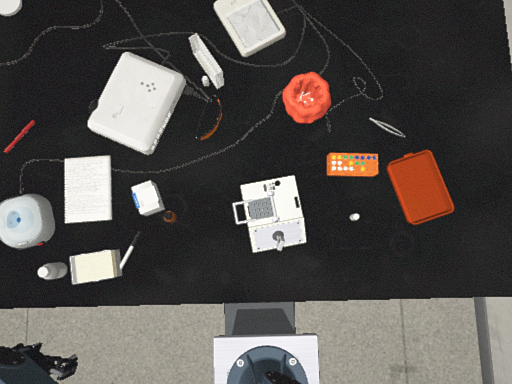

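The side view shows the shaker at about (280,198) and the vial at (290,151). In the top view they are at (270,213) and (354,216). The carrier and bail lie to the left, and the knob leans right. Next I'll fit the shaker pose and bring the wrist camera over it.

```bash
cat >> h.py <<'E'
def Rz(a): return R.from_euler('z',a).as_matrix()
DOWN=np.diag([-1.,1,-1])
def S(): 
    d=np.load('shaker.npy'); return d[:2],d[2]
def w(x,y,z):
    o,a=S(); v=Rz(a)@np.array([x,y,z]); return v+np.array([o[0],o[1],0])
def Rs(extra=0): return Rz(S()[1]+extra)@DOWN
E
python3 - <<'E'
from h import *
from scipy.optimize import least_squares
P=[(0,0),(0,0),(.050,.115),(.050,.115),(.050,.042),(.050,.042),(.112,-.0225),(.112,-.0225),(-.063,0)]
M=[(.4927,-.0406),(.4893,-.0388),(.5218,.0826),(.5234,.0817),(.5328,.0079),(.5325,.0088),(.6087,-.0428),(.605,-.0487),(.4277,-.0457)]
P=np.array(P);M=np.array(M)
f=lambda q:(P@Rz(q[2])[:2,:2].T+q[:2]-M).ravel()
s=least_squares(f,[.49,-.04,.15]);print(s.x,s.fun.reshape(-1,2)*1000)
np.save('shaker.npy',s.x)
print(row(w(.0,0,.30),Rs()))
E
```

```text
[ 0.4907 -0.0394  0.1461] [[-2.0436  1.2345]
 [ 1.3564 -0.5655]
 [ 1.5817 -0.9116]
 [-0.0183 -0.0116]
 [ 1.2093  1.5662]
 [ 1.5093  0.6662]
 [-3.9612 -2.5205]
 [-0.2612  3.3795]
 [ 0.6276 -2.8372]]
(array([-2.3855, -2.144 , -0.2335]), array([-0.    , -0.    , -0.0756]))
```

```bash
python3 -m inch '[{"offset":[-0.8,-0.72,-0.23],"turn":[0,0,0]},{"offset":[-0.8,-0.72,-0.23],"turn":[0,0,0]},{"offset":[-0.8,-0.72,-0.23],"turn":[0,0,0]},{"offset":[-0.8,-0.72,-0.23],"turn":[0,0,0]},{"offset":[-0.8,-0.72,-0.23],"turn":[0,0,0]},{"offset":[-0.8,-0.72,-0.23],"turn":[0,0,0]}]' | tail -3
python3 -m inch '[{"offset":[-0.8,-0.72,0],"turn":[0,0,0]},{"offset":[-0.8,-0.72,0],"turn":[0,0,0]},{"offset":[-0.8,-0.72,0],"turn":[0,0,0]},{"offset":[-0.8,-0.72,0],"turn":[0,0,0]},{"offset":[-0.8,-0.72,0],"turn":[0,0,0]},{"offset":[-0.8,-0.72,0],"turn":[0,0,0]}]' -1 | tail -3
python3 -m inch '[{"offset":[-0.8,-0.72,0],"turn":[0,0,-0.0756]},{"offset":[-0.8,-0.72,0],"turn":[0,0,-0.0756]},{"offset":[-0.8,-0.72,0],"turn":[0,0,-0.0756]},{"offset":[-0.8,-0.72,0],"turn":[0,0,-0.0756]},{"offset":[-0.8,-0.72,0],"turn":[0,0,-0.0756]},{"offset":[-0.8,-0.72,0],"turn":[0,0,-0.0756]},{"offset":[-0.8,-0.72,0],"turn":[0,0,-0.0756]}]' | tail -3
python3 - <<'E'
from h import *
o=observe();print(o['t'],o['joint_pos'],o['tcp_pos'])
im=grab_frame('wrist');cv2.imwrite('pics/w1.png',im)
for n in ['shaker','key_grip','bail','pocket','brake_knob']:
    print(n,[(round(d['confidence'],2),np.array(d['xyz'])) for d in mark_of('wrist',n)[:2]])
print(w(.112,-.0225,.115),w(.05,.115,.086),w(-.063,0,.073))
E
```

```text
contact_force: [-0.2, 0.2, 0.3]
gripper_width: 0.0857
grasp_force: 0.0
contact_force: [-0.2, 0.3, -0.0]
gripper_width: 0.0004
grasp_force: 0.0
contact_force: [0.2, 0.7, -0.5]
gripper_width: 0.0001
grasp_force: 0.0
2.9 [-0.18    0.2023  1.7338  0.0005  1.2067 -1.897 ] [ 0.4924 -0.0422  0.2988]
shaker [(0.95, array([ 0.4894, -0.0421,  0.0001]))]
key_grip []
bail [(0.78, array([0.5217, 0.082 , 0.0879]))]
pocket [(0.78, array([0.5393, 0.0094, 0.0841])), (0.35, array([0.5207, 0.2903, 0.0009]))]
brake_knob []
[ 0.6047 -0.0453  0.115 ] [0.5234 0.0817 0.086 ] [ 0.4283 -0.0485  0.073 ]
```

View pics/w1.png

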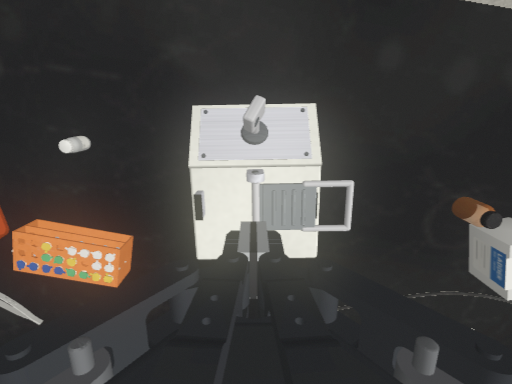

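The wrist view shows the housing square to the picture. The knob is at about (199,206), the bail at (348,206), the key head at (256,110) and the vial at (75,144). Next is the brake.

```bash
python3 - <<'E'
from h import *
for p in [(.112,-.062,.20),(.112,-.062,.130),(.112,-.005,.130)]: print(row(w(*p),Rs()))
E
```

```text
(array([-0.554 , -0.2949,  0.4976]), array([-0.    ,  0.    ,  0.0002]))
(array([-0.5539, -0.2949,  0.8476]), array([-0.    ,  0.    ,  0.0002]))
(array([-0.5543, -0.0099,  0.8476]), array([-0.    ,  0.    ,  0.0002]))
```

```bash
python3 -m inch '[{"offset":[-0.55,-0.3,0.3],"turn":[0,0,0]},{"offset":[-0.55,-0.3,0.5],"turn":[0,0,0]},{"offset":[-0.55,-0.3,0.5],"turn":[0,0,0]},{"offset":[-0.55,-0.3,0.5],"turn":[0,0,0]},{"offset":[-0.55,-0.3,0.7],"turn":[0,0,0]},{"offset":[-0.55,-0.3,0.85],"turn":[0,0,0]},{"offset":[-0.55,-0.3,0.85],"turn":[0,0,0]}]' -1 | tail -4
python3 -m inch '[{"offset":[0,0.07,0],"turn":[0,0,0]},{"offset":[0,0.14,0],"turn":[0,0,0]},{"offset":[0,0.19,0],"turn":[0,0,0]},{"offset":[0,0.23,0],"turn":[0,0,0]},{"offset":[0,0.27,0],"turn":[0,0,0]},{"offset":[0,0.29,0],"turn":[0,0,0]}]'
python3 - <<'E'
from h import *
o=observe();print(o['t'],o['contact_force'],(Rz(-S()[1])@(o['tcp_pos']-w(0,0,0))))
for c in ('side','top','wrist'):
    im=grab_frame(c);cv2.imwrite(f'pics/b_{c}.png',im)
    print([(round(d['confidence'],2),Rz(-S()[1])@(np.array(d['xyz'])-w(0,0,0))) for d in mark_of(c,'brake_knob')])
a=cv2.imread('pics/b_side.png')[150:250,220:340];cv2.imwrite('pics/b1.png',cv2.resize(a,None,fx=4,fy=4))
E
```

```text
eef_rot: [[-0.989, -0.146, -0.006], [-0.146, 0.989, 0.001], [0.006, 0.002, -1.0]]
contact_force: [-0.6, 0.1, 0.2]
gripper_width: 0.0002
grasp_force: 0.0
t: 4.5
tcp_pos: [0.6016, -0.028, 0.1303]
eef_rot: [[-0.989, -0.147, 0.001], [-0.147, 0.989, -0.0], [-0.001, -0.0, -1.0]]
contact_force: [1.5, -1.1, 1.7]
gripper_width: 0.0002
grasp_force: 0.7
4.5 [ 1.4693 -1.0551  1.6768] [ 0.1114 -0.0049  0.1303]
[(0.46, array([0.118, 0.019, 0.121]))]
[]
[(0.78, array([0.1118, 0.0151, 0.1212]))]
```

View pics/b1.png

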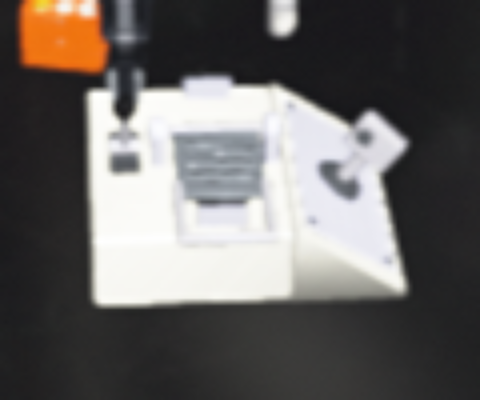

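The crop shows the lever already past upright, at about (125,140), with the fingertips behind it. I'll push on to its stop.

```bash
for i in 1; do python3 -m inch '[{"offset":[0,0.015,0],"turn":[0,0,0]},{"offset":[0,0.03,0],"turn":[0,0,0]}]' | grep -E "tcp_pos|contact"; done; python3 -m inch '[{"offset":[0,0.01,0],"turn":[0,0,0]},{"offset":[0,0.02,0],"turn":[0,0,0]}]' | grep -E "tcp_pos|contact"
```

```text
tcp_pos: [0.6005, -0.0235, 0.1291]
contact_force: [-0.1, -2.7, -1.0]
tcp_pos: [0.6001, -0.0199, 0.1292]
contact_force: [1.7, -13.5, -3.9]
```

```bash
python3 -m inch '[{"offset":[0,0.01,0],"turn":[0,0,0]},{"offset":[0,0.01,0],"turn":[0,0,0]}]' | grep -E "tcp_pos|contact"
python3 -m inch '[{"offset":[0,-0.1,-0.1],"turn":[0,0,0]},{"offset":[0,-0.1,-0.3],"turn":[0,0,0]},{"offset":[0,-0.1,-0.35],"turn":[0,0,0]}]' -0.3 | grep -E "tcp_pos|contact|width"
python3 - <<'E'
from h import *
for c in ('side','top','wrist'):
    im=grab_frame(c)
    for n in ('brake_knob','bail'): print(n,[(round(d['confidence'],2),Rz(-S()[1])@(np.array(d['xyz'])-w(0,0,0))) for d in mark_of(c,n)])
for p in [(.05,.115,.19),(.05,.115,.086+.003)]: print(row(w(*p),Rs()))
E
```

```text
tcp_pos: [0.6, -0.0195, 0.129]
contact_force: [1.4, -16.7, -4.6]
tcp_pos: [0.6041, -0.0376, 0.2031]
contact_force: [0.1, -0.3, -0.0]
gripper_width: 0.03
brake_knob [(0.55, array([0.1171, 0.0282, 0.1154]))]
bail [(0.56, array([0.0458, 0.1175, 0.0851]))]
brake_knob [(0.73, array([0.0481, 0.1152, 0.0838]))]
bail [(0.5, array([0.0484, 0.1151, 0.0865]))]
brake_knob [(0.57, array([0.1147, 0.0222, 0.1133])), (0.29, array([0.0541, 0.0413, 0.0809]))]
bail [(0.63, array([0.0489, 0.111 , 0.087 ]))]
(array([0.3038, 0.6447, 0.0424]), array([ 0.0001, -0.0002,  0.    ]))
(array([0.303 , 0.6445, 0.5474]), array([ 0.0001, -0.0002,  0.    ]))
```

```bash
python3 -m inch '[{"offset":[0.31,0.64,0.0],"turn":[0,0,0]},{"offset":[0.31,0.64,0.0],"turn":[0,0,0]},{"offset":[0.31,0.64,0.0],"turn":[0,0,0]},{"offset":[0.31,0.64,0.2],"turn":[0,0,0]},{"offset":[0.31,0.64,0.4],"turn":[0,0,0]},{"offset":[0.31,0.64,0.535],"turn":[0,0,0]},{"offset":[0.31,0.64,0.535],"turn":[0,0,0]}]' | grep -E "tcp_pos|contact|width"
python3 -m inch '[{"offset":[0,0,0],"turn":[0,0,0]},{"offset":[0,0,0],"turn":[0,0,0]},{"offset":[0,0,0],"turn":[0,0,0]},{"offset":[0,0,0],"turn":[0,0,0]}]' -1 40 | grep -E "tcp_pos|contact|width|grasp"
python3 - <<'E'
from h import *
o=observe();print(o['t'],Rz(-S()[1])@(o['tcp_pos']-w(0,0,0)))
y0,z0=0.115,0.0
for d in np.arange(0,181,7.5):
    a=np.radians(d); print(d,round((.115*np.cos(a)-.115)/.2,3),round(-.115*np.sin(a)/.2,3))
E
```

```text
tcp_pos: [0.5206, 0.0804, 0.0891]
contact_force: [0.3, -0.2, 1.0]
gripper_width: 0.0299
tcp_pos: [0.5231, 0.0816, 0.094]
contact_force: [-1.6, 10.8, 0.4]
gripper_width: 0.0061
grasp_force: 39.0
7.25 [0.0497 0.1149 0.094 ]
0.0 0.0 -0.0
7.5 -0.005 -0.075
15.0 -0.02 -0.149
22.5 -0.044 -0.22
30.0 -0.077 -0.288
37.5 -0.119 -0.35
45.0 -0.168 -0.407
52.5 -0.225 -0.456
60.0 -0.287 -0.498
67.5 -0.355 -0.531
75.0 -0.426 -0.555
82.5 -0.5 -0.57
90.0 -0.575 -0.575
97.5 -0.65 -0.57
105.0 -0.724 -0.555
112.5 -0.795 -0.531
120.0 -0.862 -0.498
127.5 -0.925 -0.456
135.0 -0.982 -0.407
142.5 -1.031 -0.35
150.0 -1.073 -0.288
157.5 -1.106 -0.22
165.0 -1.13 -0.149
172.5 -1.145 -0.075
180.0 -1.15 -0.0
```

```bash
python3 -m inch '[{"offset":[0,0.005,-0.075],"turn":[0,0,0]},{"offset":[0,-0.012,-0.15],"turn":[0,0,0]},{"offset":[0,-0.036,-0.22],"turn":[0,0,0]},{"offset":[0,-0.07,-0.288],"turn":[0,0,0]},{"offset":[0,-0.07,-0.288],"turn":[0,0,0]}]' | grep -E "tcp_pos|contact|width|grasp"
python3 - <<'E'
from h import *
o=observe();print(o['t'],Rz(-S()[1])@(o['tcp_pos']-w(0,0,0)),Rz(-S()[1])@o['contact_force'])
for c in ('side','top'):
    im=grab_frame(c)
    for n in ('bail',): print(n,[(round(d['confidence'],2),Rz(-S()[1])@(np.array(d['xyz'])-w(0,0,0))) for d in mark_of(c,n)])
cv2.imwrite('pics/c1.png',cv2.resize(grab_frame('side')[130:250,220:340],None,fx=4,fy=4))
E
```

```text
tcp_pos: [0.5255, 0.0663, 0.1522]
contact_force: [0.9, 7.8, 1.5]
gripper_width: 0.0065
grasp_force: 39.7
7.75 [0.0498 0.0995 0.1522] [2.0556 7.6272 1.5229]
bail [(0.71, array([0.048 , 0.1011, 0.1424]))]
bail []
```

View pics/c1.png

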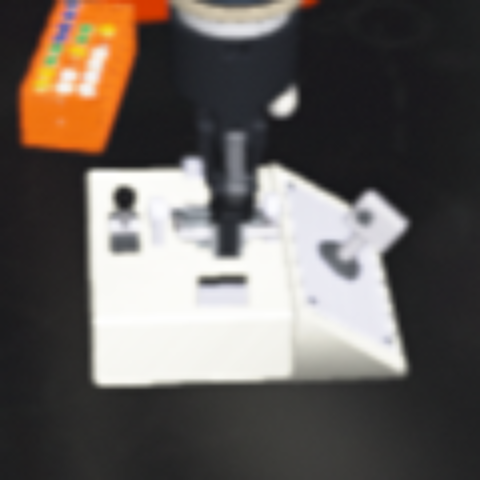

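The crop shows the carrier following the gripper at about 30° with the bail held, and the knob now leans to the left side. I'll go on over the top.

```bash
python3 -m inch '[{"offset":[0,-0.035,-0.062],"turn":[0,0,0]},{"offset":[0,-0.085,-0.119],"turn":[0,0,0]},{"offset":[0,-0.142,-0.168],"turn":[0,0,0]},{"offset":[0,-0.204,-0.21],"turn":[0,0,0]},{"offset":[0,-0.272,-0.243],"turn":[0,0,0]},{"offset":[0,-0.343,-0.267],"turn":[0,0,0]},{"offset":[0,-0.417,-0.282],"turn":[0,0,0]},{"offset":[0,-0.492,-0.287],"turn":[0,0,0]}]' | grep -E "tcp_pos|contact|width|grasp"
python3 -m inch '[{"offset":[0,-0.075,0.005],"turn":[0,0,0]},{"offset":[0,-0.149,0.02],"turn":[0,0,0]},{"offset":[0,-0.22,0.044],"turn":[0,0,0]},{"offset":[0,-0.287,0.077],"turn":[0,0,0]},{"offset":[0,-0.35,0.119],"turn":[0,0,0]},{"offset":[0,-0.407,0.168],"turn":[0,0,0]},{"offset":[0,-0.456,0.225],"turn":[0,0,0]},{"offset":[0,-0.456,0.225],"turn":[0,0,0]}]' | grep -E "tcp_pos|contact|width|grasp"
python3 - <<'E'
from h import *
o=observe();print(o['t'],Rz(-S()[1])@(o['tcp_pos']-w(0,0,0)),Rz(-S()[1])@o['contact_force'])
E
```

```text
tcp_pos: [0.541, -0.0311, 0.2089]
contact_force: [6.3, 3.3, 11.3]
gripper_width: 0.0062
grasp_force: 41.7
tcp_pos: [0.5542, -0.1224, 0.1621]
contact_force: [8.1, -1.3, 2.4]
gripper_width: 0.0067
grasp_force: 42.0
9.6 [ 0.0508 -0.0914  0.1621] [ 7.8662 -2.4439  2.3687]
```

```bash
python3 -m inch '[{"offset":[0,-0.042,0.062],"turn":[0,0,0]},{"offset":[0,-0.069,0.116],"turn":[0,0,0]},{"offset":[0,-0.091,0.172],"turn":[0,0,0]},{"offset":[0,-0.104,0.221],"turn":[0,0,0]},{"offset":[0,-0.113,0.265],"turn":[0,0,0]},{"offset":[0,-0.117,0.3],"turn":[0,0,0]},{"offset":[0,-0.119,0.325],"turn":[0,0,0]},{"offset":[0,-0.119,0.34],"turn":[0,0,0]}]' | grep -E "tcp_pos|contact|width|grasp"
python3 -m inch '[{"offset":[0,0,0.005],"turn":[0,0,0]},{"offset":[0,0,0.01],"turn":[0,0,0]},{"offset":[0,0,0.01],"turn":[0,0,0]}]' | grep -E "tcp_pos|contact|width|grasp"
python3 - <<'E'
from h import *
o=observe();print(o['t'],Rz(-S()[1])@(o['tcp_pos']-w(0,0,0)),Rz(-S()[1])@o['contact_force'])
for c in ('side','top'):
    im=grab_frame(c)
    for n in ('bail','pocket'): print(n,[(round(d['confidence'],2),Rz(-S()[1])@(np.array(d['xyz'])-w(0,0,0))) for d in mark_of(c,n)])
E
```

```text
tcp_pos: [0.5577, -0.1454, 0.0946]
contact_force: [8.6, -3.2, 1.2]
gripper_width: 0.0061
grasp_force: 43.0
tcp_pos: [0.5576, -0.1454, 0.0929]
contact_force: [8.5, -2.4, 1.7]
gripper_width: 0.0059
grasp_force: 42.9
10.7 [ 0.0508 -0.1147  0.0929] [ 8.013  -3.6365  1.7033]
bail [(0.63, array([ 0.0511, -0.1116,  0.0828]))]
pocket [(0.82, array([ 0.0518, -0.0383,  0.0877]))]
bail []
pocket [(0.91, array([ 0.0516, -0.0441,  0.086 ]))]
```

```bash
python3 -m inch '[{"offset":[0,0,0.008],"turn":[0,0,0]},{"offset":[0,0,0.015],"turn":[0,0,0]},{"offset":[0,0,0.015],"turn":[0,0,0]}]' | grep -E "tcp_pos|contact"; python3 -m inch '[{"offset":[0,0,0.008],"turn":[0,0,0]},{"offset":[0,0,0.015],"turn":[0,0,0]},{"offset":[0,0,0.015],"turn":[0,0,0]}]' | grep -E "tcp_pos|contact"
```

```text
tcp_pos: [0.5577, -0.1455, 0.0907]
contact_force: [5.1, -2.5, 9.1]
tcp_pos: [0.5581, -0.1455, 0.0897]
contact_force: [-3.4, 1.1, 33.3]
```

```bash
cat >> h.py <<'E'
KZ=np.array([-np.sin(np.radians(35)),0,np.cos(np.radians(35))])
def Rk(phi=0):
    "tool along key axis, turned phi about tool z"
    z=-KZ; y=np.array([0,1.,0]); x=np.cross(y,z)
    return Rz(S()[1])@np.c_[x,y,z]@Rz(phi)
KG=np.array([-.037-.045*.5736,0,.036+.045*.8192])
def kp(d): return w(*(KG+KZ*d))
def sh(p): return Rz(-S()[1])@(np.array(p)-w(0,0,0))
E
python3 -m inch '[{"offset":[0,0,-0.01],"turn":[0,0,0]},{"offset":[0,0,-0.01],"turn":[0,0,0]},{"offset":[0,0,-0.01],"turn":[0,0,0]}]' -0.3 | grep -E "tcp_pos|contact|width|grasp"
python3 -m inch '[{"offset":[0,0,-0.1],"turn":[0,0,0]},{"offset":[0,0,-0.3],"turn":[0,0,0]},{"offset":[0,0,-0.5],"turn":[0,0,0]},{"offset":[0,0,-0.5],"turn":[0,0,0]}]' | grep -E "tcp_pos|contact|width|grasp"
python3 - <<'E'
from h import *
print(KG,row(kp(.12),Rk()),observe()['joint_pos'])
E
```

```text
tcp_pos: [0.5554, -0.1445, 0.0878]
contact_force: [0.4, -0.6, 0.6]
gripper_width: 0.03
grasp_force: 0.0
tcp_pos: [0.5577, -0.1452, 0.1928]
contact_force: [0.4, -0.7, -0.1]
gripper_width: 0.0299
grasp_force: 0.0
[-0.0628  0.      0.0729] (array([0.9135, 0.573 , 0.1004]), array([-0.0005, -0.0962,  0.0002])) [-0.3355  0.4625  1.6458 -0.      1.0259 -2.0525]
```

```bash
python3 -m inch '[{"offset":[0.3,0.57,0.0],"turn":[0,0,0]},{"offset":[0.6,0.57,0.05],"turn":[0,-0.02,0]},{"offset":[0.9,0.57,0.1],"turn":[0,-0.06,0]},{"offset":[0.91,0.57,0.1],"turn":[0,-0.0965,0]},{"offset":[0.91,0.57,0.1],"turn":[0,-0.0965,0]},{"offset":[0.91,0.57,0.1],"turn":[0,-0.0965,0]},{"offset":[0.91,0.57,0.1],"turn":[0,-0.0965,0]},{"offset":[0.91,0.57,0.1],"turn":[0,-0.0965,0]}]' 0.2 30 | grep -E "tcp_pos|contact|width"
python3 - <<'E'
from h import *
o=observe();print(o['t'],o['joint_pos'],row(kp(.12),Rk()))
im=grab_frame('wrist')
print([(round(d['confidence'],2),sh(d['xyz'])) for d in mark_of('wrist','key_grip')])
m=cut_out('wrist','key_grip')
print([(d['confidence'],d['region'].sum()) for d in m])
C=calibration('wrist');T=np.eye(4);T[:3,:3]=o['eef_rot'];T[:3,3]=o['tcp_pos'];T=T@C['hand_eye']
f=192/np.tan(np.radians(C['fov_y']/2))
def pr(p): q=np.linalg.inv(T)@np.r_[p,1]; return q[:2]/q[2]*f+[C['cx'],C['cy']]
print(pr(kp(0)),pr(kp(.014)),pr(kp(-.04)))
for p in (kp(.014),kp(0),kp(-.045)): cv2.circle(im,tuple(int(v) for v in pr(p)),2,(0,0,255),-1)
cv2.imwrite('pics/k1.png',im)
E
```

```text
tcp_pos: [0.3642, -0.0417, 0.1958]
contact_force: [0.7, 0.1, 0.3]
gripper_width: 0.0512
13.1 [-0.4315 -0.0766  2.4538  0.8412  0.3848 -2.8672] (array([ 0.0923, -0.0795,  0.0885]), array([-0.0028, -0.0066, -0.001 ]))
[(0.87, array([-0.0649, -0.0025,  0.0665]))]
[(0.9, np.int64(658))]
[236.7788 170.0745] [235.616 172.737] [239.5214 163.7948]
```

View pics/k1.png

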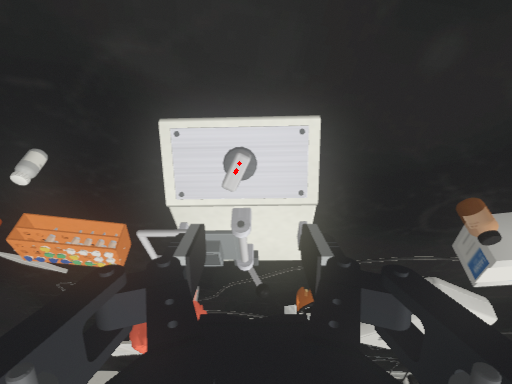

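The view shows the key head at about (236,172), with its long axis rising to the right. My projected key axis (red dots) falls on the head and collar. The vial is upright at (29,167).

```bash
cat >> h.py <<'E'
def keyphi(o,m):
    C=calibration('wrist');T=np.eye(4);T[:3,:3]=o['eef_rot'];T[:3,3]=o['tcp_pos'];T=T@C['hand_eye']
    f=192/np.tan(np.radians(C['fov_y']/2))
    c=cv2.findContours(m.astype(np.uint8),0,2)[0]; c=max(c,key=cv2.contourArea)
    b=cv2.boxPoints(cv2.minAreaRect(c))
    d=(np.c_[b,np.ones(4)]-[C['cx'],C['cy'],0])/[f,f,1]@T[:3,:3].T
    n=Rz(S()[1])@KZ; p0=kp(.014); t=((p0-T[:3,3])@n)/(d@n)
    P=(T[:3,3]+d*t[:,None]-p0)@Rk()   # in key-aligned tool axes
    e=[P[1]-P[0],P[2]-P[1]]; e.sort(key=np.linalg.norm); l=e[1]
    return b,np.degrees(np.arctan(l[1]/l[0])),[np.linalg.norm(v) for v in e],P.mean(0)
E
python3 - <<'E'
from h import *
o=observe();grab_frame('wrist');m=cut_out('wrist','key_grip')[0]['region']
print(keyphi(o,m))
for ph in (24,26):print(row(kp(.06),Rk(np.radians(ph))))
E
```

```text
(array([[219.8373, 185.5416],
       [237.7301, 147.9667],
       [252.0924, 154.8059],
       [234.1996, 192.3808]], dtype=float32), np.float64(26.46234284644485), [np.float64(0.01359053773556415), np.float64(0.03674678250077217)], array([ 0.0015, -0.0002,  0.    ]))
(array([ 0.0818, -0.0728,  0.3841]), array([-0.004 , -0.0061,  0.0655]))
(array([ 0.0818, -0.0728,  0.3841]), array([-0.0041, -0.0061,  0.071 ]))
```

```bash
python3 -m inch '[{"offset":[0.04,-0.04,0.05],"turn":[0,0,0.02]},{"offset":[0.08,-0.07,0.1],"turn":[-0.004,-0.006,0.05]},{"offset":[0.08,-0.073,0.2],"turn":[-0.004,-0.006,0.072]},{"offset":[0.08,-0.073,0.3],"turn":[-0.004,-0.006,0.072]},{"offset":[0.08,-0.073,0.384],"turn":[-0.004,-0.006,0.072]},{"offset":[0.08,-0.073,0.384],"turn":[-0.004,-0.006,0.072]},{"offset":[0.08,-0.073,0.384],"turn":[-0.004,-0.006,0.072]}]' | grep -E "tcp_pos|contact|width"
python3 - <<'E'
from h import *
o=observe();print(o['t'],o['joint_pos'],row(kp(.003),Rk(np.radians(26.4))))
grab_frame('wrist');m=cut_out('wrist','key_grip')
if m: print(m[0]['confidence'],keyphi(o,m[0]['region'])[1:])
E
```

```text
tcp_pos: [0.3998, -0.0499, 0.1515]
contact_force: [0.0, 0.5, -0.4]
gripper_width: 0.0513
14.05 [-0.4216  0.1324  2.4192  1.2854  0.312  -2.8667] (array([ 0.078 , -0.0557,  0.3928]), array([-0.0022, -0.0052, -0.0011]))
0.89 (np.float64(27.077473325903956), [np.float64(0.014008476987387901), np.float64(0.03706028626333186)], array([0.002 , 0.0012, 0.    ]))
```

Joint 6 is pinned at its limit, so I'll grip the symmetric head with the tool turned by half a turn.

```bash
python3 -m inch '[{"offset":[0,0,-0.05],"turn":[0,0,0.0238]},{"offset":[0,0,-0.1],"turn":[0,0,0.0476]},{"offset":[0,0,-0.1],"turn":[0,0,0.0714]},{"offset":[0,0,-0.1],"turn":[0,0,0.0952]},{"offset":[0,0,-0.1],"turn":[0,0,0.119]},{"offset":[0,0,-0.1],"turn":[0,0,0.1428]},{"offset":[0,0,-0.1],"turn":[0,0,0.1666]},{"offset":[0,0,-0.1],"turn":[0,0,0.19]}]' | grep -E "contact"
python3 -m inch '[{"offset":[0,0,0],"turn":[0,0,0.0238]},{"offset":[0,0,0],"turn":[0,0,0.0476]},{"offset":[0,0,0],"turn":[0,0,0.0714]},{"offset":[0,0,0],"turn":[0,0,0.0952]},{"offset":[0,0,0],"turn":[0,0,0.119]},{"offset":[0,0,0],"turn":[0,0,0.1428]},{"offset":[0,0,0],"turn":[0,0,0.1666]},{"offset":[0,0,0],"turn":[0,0,0.19]}]' | grep -E "contact"
python3 - <<'E'
from h import *
o=observe();print(o['t'],o['joint_pos'],row(kp(.06),Rk(np.radians(26.5+180))))
E
```

```text
contact_force: [0.0, 0.4, -0.7]
contact_force: [-0.4, -0.4, -0.0]
15.75 [-0.4445  0.0613  2.4276  1.1147  0.346  -0.3223] (array([-0.1051, -0.0183,  0.2113]), array([0.0004, 0.0055, 0.1199]))
```

```bash
python3 -m inch '[{"offset":[-0.05,-0.01,0.0],"turn":[0,0,0.023]},{"offset":[-0.105,-0.018,0.05],"turn":[0,0.0055,0.047]},{"offset":[-0.105,-0.018,0.1],"turn":[0,0.0055,0.07]},{"offset":[-0.105,-0.018,0.2],"turn":[0,0.0055,0.094]},{"offset":[-0.105,-0.018,0.21],"turn":[0,0.0055,0.12]},{"offset":[-0.105,-0.018,0.21],"turn":[0,0.0055,0.12]},{"offset":[-0.105,-0.018,0.21],"turn":[0,0.0055,0.12]}]' | grep -E "contact"
python3 - <<'E'
from h import *
o=observe();print(o['t'],o['joint_pos'],row(kp(.06),Rk(np.radians(26.5+180))),row(kp(.003),Rk(np.radians(26.5+180))))
grab_frame('wrist');m=cut_out('wrist','key_grip')
if m: print(m[0]['confidence'],keyphi(o,m[0]['region'])[1:])
E
```

```text
contact_force: [-0.5, 0.2, 0.6]
16.45 [-0.454   0.2279  2.466   1.7922  0.3367 -0.2872] (array([-0.0007, -0.0004,  0.0003]), array([ 0.0003, -0.0001,  0.0008])) (array([-0.0008, -0.0009,  0.2853]), array([ 0.0003, -0.0001,  0.0008]))
0.72 (np.float64(25.550481484480095), [np.float64(0.01320851089026408), np.float64(0.03937864262181452)], array([-0.0052, -0.0027,  0.    ]))
```

```bash
python3 -m inch '[{"offset":[0,0,0.1],"turn":[0,0,0]},{"offset":[0,0,0.18],"turn":[0,0,0]},{"offset":[0,0,0.24],"turn":[0,0,0]},{"offset":[0,0,0.285],"turn":[0,0,0]},{"offset":[0,0,0.285],"turn":[0,0,0]}]' | grep -E "contact|tcp_pos"
python3 -m inch '[{"offset":[0,0,0],"turn":[0,0,0]},{"offset":[0,0,0],"turn":[0,0,0]},{"offset":[0,0,0],"turn":[0,0,0]},{"offset":[0,0,0],"turn":[0,0,0]},{"offset":[0,0,0],"turn":[0,0,0]}]' -1 60 | grep -E "contact|tcp_pos|width|grasp"
python3 - <<'E'
from h import *
o=observe();print(o['t'],o['joint_pos'],row(kp(.003),Rk(np.radians(26.5+180))),o['wrist_torque'])
E
```

```text
tcp_pos: [0.4272, -0.0489, 0.0748]
contact_force: [-0.2, -0.4, 1.3]
tcp_pos: [0.4266, -0.0497, 0.0756]
contact_force: [-7.4, -9.8, 8.5]
gripper_width: 0.0131
grasp_force: 58.4
17.55 [-0.392   0.4183  2.4118  2.2156  0.3719 -0.6756] (array([-0.0016, -0.0042,  0.0023]), array([ 0.0006, -0.0001,  0.0007])) [-0.8697  0.4334 -0.4586]
```

```bash
python3 -m inch '[{"offset":[0,0.004,0],"turn":[0,0,0.015]},{"offset":[0,0.005,0],"turn":[0,0,0.035]},{"offset":[0,0.005,0],"turn":[0,0,0.055]},{"offset":[0,0.005,0],"turn":[0,0,0.075]},{"offset":[0,0.005,0],"turn":[0,0,0.095]},{"offset":[0,0.005,0],"turn":[0,0,0.115]},{"offset":[0,0.005,0],"turn":[0,0,0.135]},{"offset":[0,0.005,0],"turn":[0,0,0.15]}]' | grep -E "contact|tcp_pos|width|grasp"
python3 - <<'E'
from h import *
o=observe();print(o['t'],o['joint_pos'],row(kp(.003),Rk(np.radians(26.5+180))),o['wrist_torque'],np.array(o['eef_rot']).T@o['contact_force'],np.array(o['eef_rot']).T@o['wrist_torque'])
E
```

```text
tcp_pos: [0.427, -0.0494, 0.076]
contact_force: [-3.5, 4.6, 12.1]
gripper_width: 0.0129
grasp_force: 58.7
18.35 [-0.3937  0.4188  2.412   2.2116  0.3771  0.2714] (array([-0.0036,  0.0019,  0.0023]), array([-0.0002, -0.0003, -0.1497])) [ 0.9373 -0.3423  0.7773] [ -4.1463  -5.4773 -11.5191] [ 0.6631 -1.0692 -0.1304]
```

```bash
python3 -m inch '[{"offset":[0,0,0],"turn":[0,0,0.02]},{"offset":[0,0,0],"turn":[0,0,0.04]},{"offset":[0,0,0],"turn":[0,0,0.06]},{"offset":[0,0,0],"turn":[0,0,0.08]},{"offset":[0,0,0],"turn":[0,0,0.1]},{"offset":[0,0,0],"turn":[0,0,0.12]},{"offset":[0,0,0],"turn":[0,0,0.14]},{"offset":[0,0,0],"turn":[0,0,0.15]}]' | grep -E "contact|grasp"
python3 -m inch '[{"offset":[0,0,0],"turn":[0,0,0.02]},{"offset":[0,0,0],"turn":[0,0,0.04]},{"offset":[0,0,0],"turn":[0,0,0.06]},{"offset":[0,0,0],"turn":[0,0,0.08]},{"offset":[0,0,0],"turn":[0,0,0.1]},{"offset":[0,0,0],"turn":[0,0,0.115]},{"offset":[0,0,0],"turn":[0,0,0.122]},{"offset":[0,0,0],"turn":[0,0,0.122]}]' | grep -E "contact|tcp_pos|width|grasp"
python3 - <<'E'
from h import *
o=observe();print(o['t'],o['joint_pos'],row(kp(.003),Rk(np.radians(26.5+180))),np.array(o['eef_rot']).T@o['contact_force'],np.array(o['eef_rot']).T@o['wrist_torque'])
E
```

```text
contact_force: [-1.9, 3.3, 16.7]
grasp_force: 59.0
tcp_pos: [0.427, -0.0502, 0.0764]
contact_force: [-18.8, -18.1, 28.8]
gripper_width: 0.0135
grasp_force: 331.9
19.95 [-0.3945  0.4166  2.4106  2.2028  0.3724  1.9657] (array([0.0025, 0.0072, 0.0043]), array([ 0.    , -0.0004, -0.418 ])) [  1.6994 -15.1763 -35.7433] [ 2.057   0.7307 -8.7601]
```

```bash
python3 -m inch '[{"offset":[0,0,0],"turn":[0,0,-0.001]},{"offset":[0,0,0],"turn":[0,0,-0.001]},{"offset":[0,0,0],"turn":[0,0,-0.001]}]' 0.2 30 | grep -E "contact|width"
python3 -m inch '[{"offset":[0,0,-0.1],"turn":[0,0,0]},{"offset":[0,0,-0.2],"turn":[0,0,0]},{"offset":[0,0,-0.3],"turn":[0,0,0]},{"offset":[0,0,-0.3],"turn":[0,0,0]}]' | grep -E "contact|width"
python3 - <<'E'
from h import *
o=observe();print(o['t'],o['joint_pos'])
im=grab_frame('wrist');cv2.imwrite('pics/k2.png',im)
for d in cut_out('wrist','key_grip')[:1]: print(d['confidence'],keyphi(o,d['region'])[1:])
for c in ('side','top','wrist'):
    if c!='wrist': grab_frame(c)
    for n in ('bail','pocket','brake_knob'): print(n,[(round(d['confidence'],2),sh(d['xyz'])) for d in mark_of(c,n)[:1]])
    print('vial',[(round(d['confidence'],2),np.array(d['xyz'])) for d in mark_of(c,'vial')[:1]])
E
```

```text
contact_force: [-1.4, 0.3, -0.5]
gripper_width: 0.0513
contact_force: [0.2, 0.1, -0.7]
gripper_width: 0.0514
20.65 [-0.462   0.2146  2.4692  1.7594  0.338   2.3853]
0.68 (np.float64(-24.89688877943711), [np.float64(0.016875944164701936), np.float64(0.038354827149667904)], array([ 0.0049, -0.0004, -0.    ]))
bail [(0.62, array([ 0.0515, -0.1127,  0.0863]))]
pocket [(0.82, array([ 0.0518, -0.0404,  0.0932]))]
brake_knob [(0.43, array([0.1182, 0.0268, 0.1195]))]
vial [(0.41, array([ 0.5044, -0.2876, -0.0037]))]
bail [(0.57, array([ 0.0532, -0.113 ,  0.0869]))]
pocket []
brake_knob [(0.55, array([0.1109, 0.0198, 0.1134]))]
vial [(0.42, array([ 0.5105, -0.2901, -0.0007]))]
bail []
pocket [(0.93, array([ 0.055 , -0.0454,  0.0893]))]
brake_knob []
vial [(0.22, array([ 0.5529, -0.077 ,  0.0911]))]
```

View pics/k2.png

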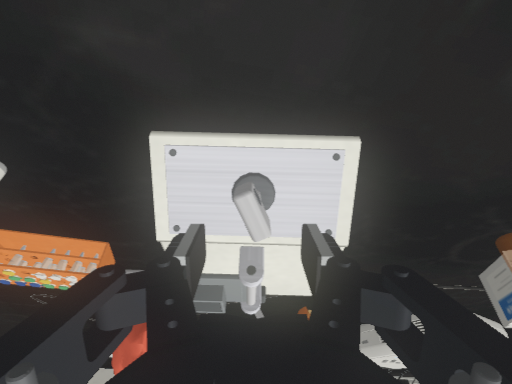

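The crop shows the head, at about (252,213), tilted some 25° from the finger line, so the key ended short of the tool's turn. I'll turn the tool to it and measure again.

```bash
python3 -m inch '[{"offset":[0,0,-0.05],"turn":[0,0,-0.023]},{"offset":[0,0,-0.1],"turn":[0,0,-0.046]},{"offset":[0,0,-0.1],"turn":[0,0,-0.066]},{"offset":[0,0,-0.1],"turn":[0,0,-0.066]},{"offset":[0,0,-0.1],"turn":[0,0,-0.066]}]' | grep -E "contact|width"
python3 - <<'E'
from h import *
o=observe();print(o['t'],o['joint_pos'],row(kp(.06),Rk(np.radians(-25))))
im=grab_frame('wrist');cv2.imwrite('pics/k3.png',im)
for d in cut_out('wrist','key_grip')[:1]: print(d['confidence'],keyphi(o,d['region']))
print([(round(d['confidence'],2),sh(d['xyz'])) for d in mark_of('wrist','key_grip')])
for c in ('side','top'):
    grab_frame(c);print([(round(d['confidence'],2),sh(d['xyz'])) for d in mark_of(c,'key_grip')])
E
```

```text
contact_force: [0.5, -0.0, -0.4]
gripper_width: 0.0514
21.95 [-0.4866  0.1466  2.4808  1.5709  0.3444  2.1506] (array([-0.0035,  0.0039,  0.1139]), array([-0.0002, -0.0002,  0.0022]))
0.91 (array([[241., 230.],
       [241., 174.],
       [260., 174.],
       [260., 230.]], dtype=float32), np.float64(-25.16825669777335), [np.float64(0.01289823444360984), np.float64(0.04112305223080305)], array([ 0.0039, -0.0034, -0.    ]))
[(0.89, array([-0.062 , -0.0011,  0.0672])), (0.21, array([ 0.0544, -0.1146,  0.0869]))]
[(0.42, array([-0.0601,  0.0022,  0.0726]))]
[(0.48, array([-0.0655, -0.0032,  0.0722]))]
```

View pics/k3.png

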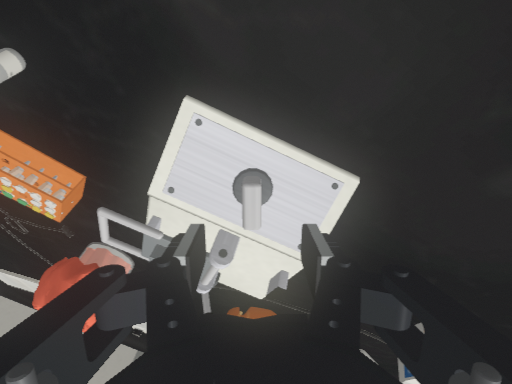

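The head is now parallel to the fingers at (250,202), so it sits at 155° = 2.70 rad from the slope direction. That matches the stop, and I'll test it with a gentle second part turn.

```bash
python3 -m inch '[{"offset":[-0.003,0,0.1],"turn":[0,0,0]},{"offset":[-0.003,0,0.2],"turn":[0,0,0]},{"offset":[-0.003,0,0.3],"turn":[0,0,0]},{"offset":[-0.003,0,0.35],"turn":[0,0,0]},{"offset":[-0.003,0,0.395],"turn":[0,0,0]},{"offset":[-0.003,0,0.395],"turn":[0,0,0]}]' | grep -E "contact|width"
python3 -m inch '[{"offset":[0,0,0],"turn":[0,0,0]},{"offset":[0,0,0],"turn":[0,0,0]},{"offset":[0,0,0],"turn":[0,0,0]},{"offset":[0,0,0],"turn":[0,0,0]}]' -1 50 | grep -E "contact|width|grasp"
python3 -c "
from h import *
o=observe();A=np.array(o['eef_rot']).T;print(row(kp(.003),Rk(np.radians(-25.2))),A@o['contact_force'],A@o['wrist_torque'])"
python3 -m inch '[{"offset":[0,0,0],"turn":[0,0,0.003]},{"offset":[0,0,0],"turn":[0,0,0.006]},{"offset":[0,0,0],"turn":[0,0,0.006]}]' | grep -E "width|grasp"
python3 -c "
from h import *
o=observe();A=np.array(o['eef_rot']).T;print(o['t'],row(kp(.003),Rk(np.radians(-25.2))),A@o['contact_force'],A@o['wrist_torque'])"
```

```text
contact_force: [-1.4, -0.1, 0.2]
gripper_width: 0.0511
contact_force: [-4.3, -5.8, 8.3]
gripper_width: 0.0133
grasp_force: 48.6
(array([-0.0002,  0.0084,  0.0068]), array([-0.0005, -0.0002,  0.0021])) [ 1.7398 -4.9098 -9.7309] [ 0.2946  0.5988 -0.0694]
gripper_width: 0.0137
grasp_force: 57.3
23.6 (array([0.0002, 0.0085, 0.0068]), array([-0.0005, -0.0002, -0.0035])) [  3.1991  -7.0034 -11.0015] [ 0.5907  0.7381 -1.2438]
```

The torque rises to 1.2 N m within 2°, so the key is at its stop. I'll release it and unwind the wrist.

```bash
python3 -m inch '[{"offset":[0,0,0],"turn":[0,0,-0.001]},{"offset":[0,0,0],"turn":[0,0,-0.001]}]' 0.2 30 | grep -E "contact|width"
python3 -m inch '[{"offset":[0,0,-0.1],"turn":[0,0,0]},{"offset":[0,0,-0.25],"turn":[0,0,0]},{"offset":[0,0,-0.5],"turn":[0,0,-0.023]},{"offset":[0,0,-0.6],"turn":[0,0,-0.046]},{"offset":[0,0,-0.6],"turn":[0,0,-0.069]},{"offset":[0,0,-0.6],"turn":[0,0,-0.092]},{"offset":[0,0,-0.6],"turn":[0,0,-0.115]},{"offset":[0,0,-0.6],"turn":[0,0,-0.138]}]' | grep -E "contact|width"
python3 -m inch '[{"offset":[0,0,0],"turn":[0,0,-0.023]},{"offset":[0,0,0],"turn":[0,0,-0.046]},{"offset":[0,0,0],"turn":[0,0,-0.069]},{"offset":[0,0,0],"turn":[0,0,-0.092]},{"offset":[0,0,0],"turn":[0,0,-0.115]},{"offset":[0,0,0],"turn":[0,0,-0.138]},{"offset":[0,0,0],"turn":[0,0,-0.161]},{"offset":[0,0,0],"turn":[0,0,-0.18]}]' | grep -E "contact|width"
python3 - <<'E'
from h import *
o=observe();print(o['t'],o['joint_pos'],sh(o['tcp_pos']))
print(row([.507,-.285,.20],Rs()@Rz(np.pi/2)))
E
```

```text
contact_force: [-0.4, 0.4, -0.1]
gripper_width: 0.0416
contact_force: [-0.3, 0.3, -0.3]
gripper_width: 0.0516
contact_force: [-0.1, 0.4, -0.6]
gripper_width: 0.0513
25.4 [-0.5454 -0.0076  2.4968  1.1897  0.4043  0.657 ] [-0.1339 -0.0004  0.1744]
(array([1.2744, 0.4118, 0.223 ]), array([ 0.0445, -0.1163, -0.3692]))
```

```bash
python3 -m inch '[{"offset":[0.08,0.03,-0.1],"turn":[0.002,-0.007,-0.022]},{"offset":[0.2,0.06,-0.2],"turn":[0.005,-0.014,-0.045]},{"offset":[0.3,0.1,-0.2],"turn":[0.008,-0.021,-0.067]},{"offset":[0.45,0.14,-0.1],"turn":[0.011,-0.028,-0.09]},{"offset":[0.6,0.2,0],"turn":[0.013,-0.035,-0.112]},{"offset":[0.7,0.24,0.1],"turn":[0.016,-0.042,-0.134]},{"offset":[0.8,0.26,0.14],"turn":[0.019,-0.05,-0.157]},{"offset":[0.8,0.26,0.14],"turn":[0.022,-0.057,-0.18]}]' 0 | grep -E "contact|width|tcp_pos"
python3 - <<'E'
from h import *
o=observe();print(o['t'],o['joint_pos'],sh(o['tcp_pos']))
print(row([.507,-.285,.20],Rs()@Rz(np.pi/2)))
E
```

```text
tcp_pos: [0.4522, -0.2034, 0.1893]
contact_force: [0.1, -0.6, 0.8]
gripper_width: 0.0426
26.2 [-0.7002  0.3168  1.9335  0.486   0.9068  0.0582] [-0.0619 -0.1567  0.1893]
(array([ 0.0664,  0.4831, -0.0797]), array([ 0.0222, -0.0602, -0.1903]))
```

```bash
python3 -m inch '[{"offset":[0.066,0.2,-0.08],"turn":[0.003,-0.007,-0.023]},{"offset":[0.066,0.4,-0.08],"turn":[0.006,-0.015,-0.046]},{"offset":[0.066,0.483,-0.08],"turn":[0.008,-0.022,-0.07]},{"offset":[0.066,0.483,-0.08],"turn":[0.011,-0.03,-0.093]},{"offset":[0.066,0.483,-0.08],"turn":[0.014,-0.037,-0.116]},{"offset":[0.066,0.483,-0.08],"turn":[0.016,-0.045,-0.14]},{"offset":[0.066,0.483,-0.08],"turn":[0.02,-0.053,-0.164]},{"offset":[0.066,0.483,-0.08],"turn":[0.0222,-0.06,-0.19]}]' | grep -E "contact|width|tcp_pos"
python3 -m inch '[{"offset":[0,0,0],"turn":[0,0,0]},{"offset":[0,0,0],"turn":[0,0,0]}]' | grep -E "tcp_pos"
python3 - <<'E'
from h import *
o=observe();print(o['t'],o['joint_pos'],row([.507,-.289,.20],Rs()@Rz(np.pi/2)))
im=grab_frame('wrist')
print([(round(d['confidence'],2),np.array(d['xyz'])) for d in mark_of('wrist','vial')[:2]])
C=calibration('wrist');T=np.eye(4);T[:3,:3]=o['eef_rot'];T[:3,3]=o['tcp_pos'];T=T@C['hand_eye']
f=192/np.tan(np.radians(C['fov_y']/2))
def pr(p): q=np.linalg.inv(T)@np.r_[p,1]; return q[:2]/q[2]*f+[C['cx'],C['cy']]
a=np.linspace(0,2*np.pi,40)
for z in (0,.045):
    pts=np.array([pr([.507+.0105*np.cos(t),-.289+.0105*np.sin(t),z]) for t in a]).astype(np.int32)
    cv2.polylines(im,[pts],True,(0,0,255),1)
cv2.imwrite('pics/v1.png',im)
for d in cut_out('wrist','vial')[:1]: ys,xs=np.nonzero(d['region']);print(xs.min(),xs.max(),ys.min(),ys.max(),pts.min(0),pts.max(0))
E
```

```text
tcp_pos: [0.5053, -0.2836, 0.2004]
contact_force: [-0.3, 0.1, -0.2]
gripper_width: 0.0428
tcp_pos: [0.5052, -0.2835, 0.2005]
27.2 [-0.6002  0.4643  1.6216  0.0233  1.0645 -0.69  ] (array([-0.0283,  0.0066,  0.0017]), array([ 0.0011, -0.0034, -0.0108]))
[(0.61, array([ 0.5082, -0.2949, -0.0017]))]
245 263 171 195 [242 178] [263 198]
```

View pics/v1.png

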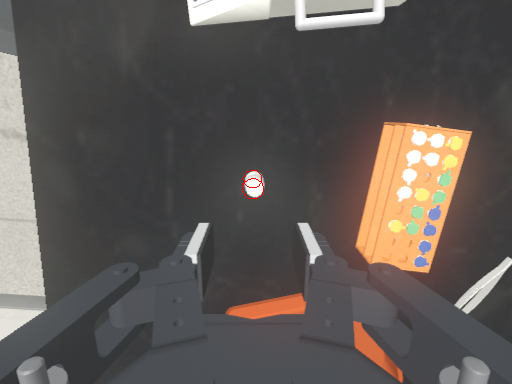

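The overlay circles (253,184) sit on the upright vial, midway between the fingers. I'll descend and grip it high.

```bash
python3 -m inch '[{"offset":[-0.03,0.006,0.15],"turn":[0.001,-0.0034,-0.0108]},{"offset":[-0.03,0.006,0.35],"turn":[0.001,-0.0034,-0.0108]},{"offset":[-0.03,0.006,0.55],"turn":[0.001,-0.0034,-0.0108]},{"offset":[-0.03,0.006,0.7],"turn":[0.001,-0.0034,-0.0108]},{"offset":[-0.03,0.006,0.777],"turn":[0.001,-0.0034,-0.0108]},{"offset":[-0.03,0.006,0.777],"turn":[0.001,-0.0034,-0.0108]},{"offset":[-0.03,0.006,0.777],"turn":[0.001,-0.0034,-0.0108]}]' | grep -E "contact|width|tcp_pos"
python3 -m inch '[{"offset":[0,0,0],"turn":[0,0,0]},{"offset":[0,0,0],"turn":[0,0,0]},{"offset":[0,0,0],"turn":[0,0,0]},{"offset":[0,0,0],"turn":[0,0,0]},{"offset":[0,0,0],"turn":[0,0,0]}]' -1 25 | grep -E "contact|width|grasp|tcp_pos"
python3 -m inch '[{"offset":[0,0,-0.1],"turn":[0,0,0]},{"offset":[0,0,-0.3],"turn":[0,0,0]},{"offset":[0,0,-0.5],"turn":[0,0,0]},{"offset":[0,0,-0.7],"turn":[0,0,0]},{"offset":[0,0,-0.7],"turn":[0,0,0]}]' | grep -E "contact|width|grasp|tcp_pos"
python3 - <<'E'
from h import *
for c in ('side','top','wrist'):
    grab_frame(c)
    print([(round(d['confidence'],2),np.array(d['xyz'])) for d in mark_of(c,'vial')[:2]])
    print([(round(d['confidence'],2),sh(d['xyz'])) for d in mark_of(c,'pocket')[:2]])
o=observe();print(o['t'],o['tcp_pos'],row(w(.0515,-.042,.185),Rs()@Rz(np.pi/2)))
E
```

```text
tcp_pos: [0.5083, -0.2869, 0.0462]
contact_force: [0.4, -0.2, 0.2]
gripper_width: 0.0428
tcp_pos: [0.5084, -0.287, 0.0466]
contact_force: [-2.0, 0.7, 7.7]
gripper_width: 0.0186
grasp_force: 24.8
tcp_pos: [0.5097, -0.2875, 0.1912]
contact_force: [1.1, -0.5, -0.8]
gripper_width: 0.0188
grasp_force: 24.7
[(0.49, array([ 0.5056, -0.2875,  0.1418]))]
[(0.9, array([ 0.0481, -0.0403,  0.0915]))]
[]
[(0.79, array([ 0.0499, -0.0402,  0.0855]))]
[(0.6, array([ 0.5056, -0.2907,  0.1361]))]
[]
29.5 [ 0.5074 -0.2861  0.1843] (array([ 1.0211,  0.3583, -0.0046]), array([-0.0001,  0.0001,  0.0007]))
```

```bash
python3 -m inch '[{"offset":[0.1,0.05,-0.05],"turn":[0,0,0]},{"offset":[0.3,0.15,-0.05],"turn":[0,0,0]},{"offset":[0.5,0.25,-0.05],"turn":[0,0,0]},{"offset":[0.7,0.35,-0.05],"turn":[0,0,0]},{"offset":[0.88,0.358,-0.05],"turn":[0,0,0]},{"offset":[1,0.358,-0.05],"turn":[0,0,0]},{"offset":[1,0.358,-0.05],"turn":[0,0,0]},{"offset":[1,0.358,-0.05],"turn":[0,0,0]}]' | grep -E "contact|width|grasp|tcp_pos"
python3 - <<'E'
from h import *
o=observe();print(o['t'],sh(o['tcp_pos']))
im=grab_frame('wrist')
for n in ('vial','pocket','bail'): print(n,[(round(d['confidence'],2),sh(d['xyz'])) for d in mark_of('wrist',n)[:1]])
C=calibration('wrist');T=np.eye(4);T[:3,:3]=o['eef_rot'];T[:3,3]=o['tcp_pos'];T=T@C['hand_eye']
f=192/np.tan(np.radians(C['fov_y']/2))
def pr(p): q=np.linalg.inv(T)@np.r_[p,1]; return q[:2]/q[2]*f+[C['cx'],C['cy']]
def ln(P,c): cv2.polylines(im,[np.array([pr(p) for p in P]).astype(np.int32)],True,c,1)
h=.0145
ln([w(.05+a*h,-.042+b*h,.104) for a,b in ((1,1),(1,-1),(-1,-1),(-1,1))],(0,255,0))
ln([w(.05+a*.03,b,.089) for a,b in ((1,-.01),(1,-.074),(-1,-.074),(-1,-.01))],(255,0,0))
a=np.linspace(0,2*np.pi,40)
t=o['tcp_pos']; ln([t+np.array([.0105*np.cos(q),.0105*np.sin(q),-.0466]) for q in a],(0,0,255))
cv2.imwrite('pics/p1.png',cv2.resize(im[90:290,110:400],None,fx=2.7,fy=2.7,interpolation=cv2.INTER_NEAREST))
for c in ('side','top'):
    grab_frame(c)
    for n in ('vial','pocket','bail'): print(n,[(round(d['confidence'],2),sh(d['xyz'])) for d in mark_of(c,n)[:1]])
E
```

```text
tcp_pos: [0.5486, -0.0778, 0.1946]
contact_force: [1.4, -0.3, -0.4]
gripper_width: 0.0187
grasp_force: 24.7
30.3 [ 0.0517 -0.0464  0.1946]
vial [(0.75, array([ 0.049 , -0.0536,  0.1465]))]
pocket [(0.65, array([0.1164, 0.0219, 0.117 ]))]
bail []
vial [(0.75, array([ 0.0044, -0.0015,  0.0053]))]
pocket [(0.58, array([ 0.0513, -0.042 ,  0.0879]))]
bail [(0.82, array([ 0.0494, -0.1139,  0.0861]))]
vial []
pocket []
bail []
```

View pics/p1.png

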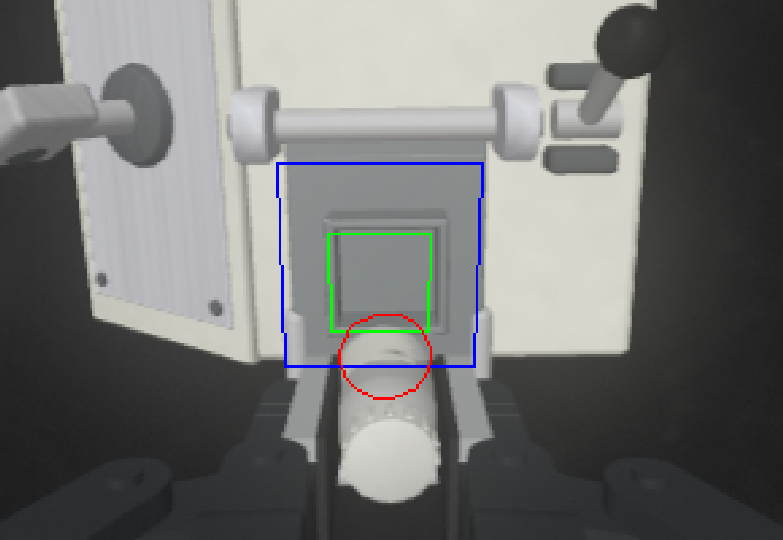

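The crop shows the pocket about 2 mm right of and above my green outline, with its inner walls at about x 335–440 and y 226–325. The vial foot is at (389,368), about 3 mm behind the red circle. I'll move over it, lower a little and check.

```bash
python3 -m inch '[{"offset":[0.025,0,0],"turn":[0,0,0]},{"offset":[0.047,0,0.04],"turn":[0,0,0]},{"offset":[0.047,0,0.1],"turn":[0,0,0]},{"offset":[0.047,0,0.13],"turn":[0,0,0]},{"offset":[0.047,0,0.13],"turn":[0,0,0]},{"offset":[0.047,0,0.13],"turn":[0,0,0]}]' | grep -E "contact|tcp_pos"
python3 - <<'E'
from h import *
o=observe();print(o['t'],sh(o['tcp_pos']))
im=grab_frame('wrist')
C=calibration('wrist');T=np.eye(4);T[:3,:3]=o['eef_rot'];T[:3,3]=o['tcp_pos'];T=T@C['hand_eye']
f=192/np.tan(np.radians(C['fov_y']/2))
def pr(p): q=np.linalg.inv(T)@np.r_[p,1]; return q[:2]/q[2]*f+[C['cx'],C['cy']]
def ln(P,c): cv2.polylines(im,[np.array([pr(p) for p in P]).astype(np.int32)],True,c,1)
h=.0145
ln([w(.0522+a*h,-.040+b*h,.104) for a,b in ((1,1),(1,-1),(-1,-1),(-1,1))],(0,255,0))
a=np.linspace(0,2*np.pi,40)
t=o['tcp_pos']+Rz(S()[1])@[.0005,-.003,0]; ln([t+np.array([.0105*np.cos(q),.0105*np.sin(q),-.0466]) for q in a],(0,0,255))
x=cv2.resize(im[90:290,150:360],None,fx=2.7,fy=2.7,interpolation=cv2.INTER_NEAREST)
s=grab_frame('side'); s=cv2.resize(s[155:215,240:300],None,fx=3.7,fy=9,interpolation=cv2.INTER_CUBIC)
cv2.imwrite('pics/p2.png',np.hstack([x,s]))
E
```

```text
tcp_pos: [0.5471, -0.0686, 0.1686]
contact_force: [1.1, -0.3, 0.3]
31.5 [ 0.0516 -0.0371  0.1686]
```

View pics/p2.png

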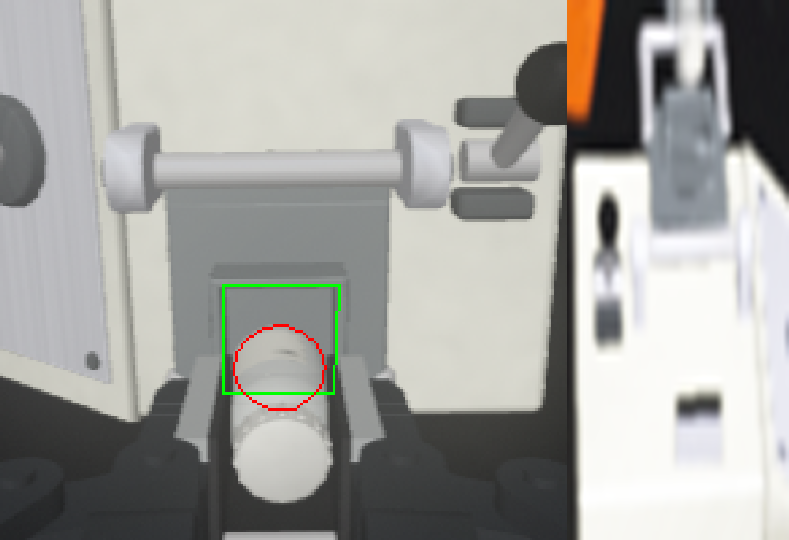

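The left panel shows the green outline on the pocket's inner walls, centred at (281,340). The vial is upright with its foot around (280,375), and its apparent height should carry it in. I'll shift 1 mm and lower slowly.

```bash
python3 -m inch '[{"offset":[0.005,0,0.03],"turn":[0,0,0]},{"offset":[0.005,0,0.06],"turn":[0,0,0]},{"offset":[0.005,0,0.09],"turn":[0,0,0]},{"offset":[0.005,0,0.115],"turn":[0,0,0]},{"offset":[0.005,0,0.13],"turn":[0,0,0]},{"offset":[0.005,0,0.14],"turn":[0,0,0]},{"offset":[0.005,0,0.14],"turn":[0,0,0]}]' | grep -E "contact|tcp_pos|width"
python3 - <<'E'
from h import *
o=observe();print(o['t'],sh(o['tcp_pos']))
E
```

```text
tcp_pos: [0.5469, -0.0675, 0.1406]
contact_force: [-0.1, -0.4, -0.7]
gripper_width: 0.0187
32.3 [ 0.0516 -0.0361  0.1406]
```

```bash
python3 -m inch '[{"offset":[0,0,0.008],"turn":[0,0,0]},{"offset":[0,0,0.016],"turn":[0,0,0]},{"offset":[0,0,0.016],"turn":[0,0,0]}]' | grep -E "contact|tcp_pos"
python3 -m inch '[{"offset":[0,0,0.005],"turn":[0,0,0]},{"offset":[0,0,0.005],"turn":[0,0,0]}]' | grep -E "contact|tcp_pos"
```

```text
tcp_pos: [0.5469, -0.0675, 0.1375]
contact_force: [0.2, -0.9, -0.9]
tcp_pos: [0.547, -0.0676, 0.1365]
contact_force: [-0.3, -1.3, -0.6]
```

```bash
python3 -m inch '[{"offset":[0,0,0.005],"turn":[0,0,0]},{"offset":[0,0,0.005],"turn":[0,0,0]}]' | grep -E "contact|tcp_pos"
python3 -m inch '[{"offset":[0,0,0.005],"turn":[0,0,0]},{"offset":[0,0,0.005],"turn":[0,0,0]}]' | grep -E "contact|tcp_pos"
python3 - <<'E'
from h import *
im=grab_frame('wrist');cv2.imwrite('pics/p3.png',cv2.resize(im[90:290,150:360],None,fx=2.7,fy=2.7))
E
```

```text
tcp_pos: [0.5471, -0.0676, 0.1357]
contact_force: [0.2, 0.2, 1.1]
tcp_pos: [0.5473, -0.0677, 0.1354]
contact_force: [-3.9, -0.4, 10.1]
```

View pics/p3.png

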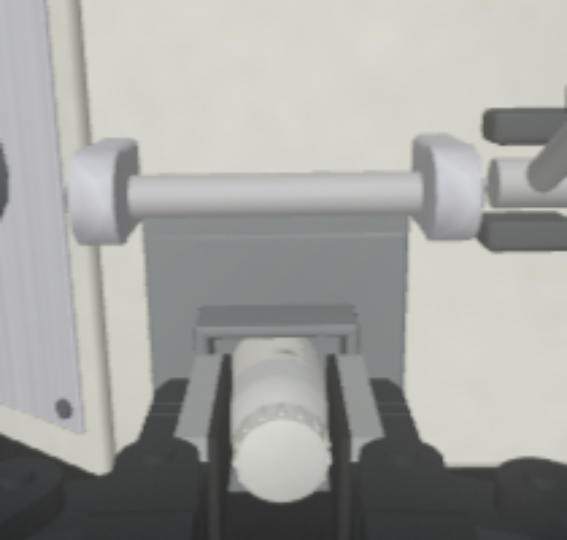

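The vial stands in the pocket at (280,400), touching the floor at the expected height (contact at TCP 0.1355, so foot about 0.089). I'll release it.

```bash
python3 -m inch '[{"offset":[0,0,-0.003],"turn":[0,0,0]},{"offset":[0,0,-0.003],"turn":[0,0,0]},{"offset":[0,0,-0.003],"turn":[0,0,0]},{"offset":[0,0,-0.003],"turn":[0,0,0]}]' -0.2 | grep -E "contact|width"
python3 -m inch '[{"offset":[0,0,-0.05],"turn":[0,0,0]},{"offset":[0,0,-0.15],"turn":[0,0,0]},{"offset":[0,0,-0.35],"turn":[0,0,0]},{"offset":[0,0,-0.6],"turn":[0,0,0]},{"offset":[0,0,-0.6],"turn":[0,0,0]},{"offset":[0,0,-0.6],"turn":[0,0,0]}]' | grep -E "contact|width|tcp_pos"
python3 - <<'E'
from h import *
print(observe()['t'])
x=[]
for c in ('side','top','wrist'):
    im=grab_frame(c)
    for n in ('vial','pocket','bail','brake_knob','key_grip'): print(c,n,[(round(d['confidence'],2),sh(d['xyz'])) for d in mark_of(c,n)[:1]])
    for n in ('dye_bottle','ladder_box','tube_rack'): print(c,n,[(round(d['confidence'],2),np.array(d['xyz'])) for d in mark_of(c,n)[:1]])
    if c=='wrist': cv2.imwrite('pics/f.png',im)
E
```

```text
contact_force: [0.0, 0.2, 0.1]
gripper_width: 0.0342
tcp_pos: [0.5472, -0.0674, 0.2566]
contact_force: [1.3, -0.1, -1.0]
gripper_width: 0.0341
34.25
side vial []
side pocket [(0.64, array([ 0.0507, -0.0415,  0.0893]))]
side bail [(0.84, array([ 0.056 , -0.1116,  0.0832]))]
side brake_knob [(0.49, array([0.1159, 0.0285, 0.1161]))]
side key_grip [(0.51, array([-0.0583,  0.0014,  0.0734]))]
side dye_bottle [(0.76, array([0.521 , 0.2937, 0.0029]))]
side ladder_box []
side tube_rack [(0.56, array([ 0.6765, -0.2889,  0.0007]))]
top vial []
top pocket [(0.49, array([ 0.0512, -0.0427,  0.0867]))]
top bail [(0.58, array([ 0.0524, -0.113 ,  0.0847]))]
top brake_knob [(0.53, array([0.1096, 0.0215, 0.1135]))]
top key_grip []
top dye_bottle [(0.4, array([ 0.5201,  0.2912, -0.0031]))]
top ladder_box [(0.91, array([ 0.5824,  0.353 , -0.0016]))]
top tube_rack [(0.8, array([ 0.6765, -0.2889, -0.0039]))]
wrist vial [(0.63, array([ 0.0499, -0.0361,  0.087 ]))]
wrist pocket [(0.79, array([ 0.0529, -0.0454,  0.089 ]))]
wrist bail [(0.73, array([ 0.0552, -0.1133,  0.0866]))]
wrist brake_knob [(0.72, array([0.1146, 0.0239, 0.113 ]))]
wrist key_grip [(0.93, array([-0.0626,  0.0017,  0.0708]))]
wrist dye_bottle [(0.55, array([ 0.4287, -0.0489,  0.0716]))]
wrist ladder_box []
wrist tube_rack []
```

View pics/f.png

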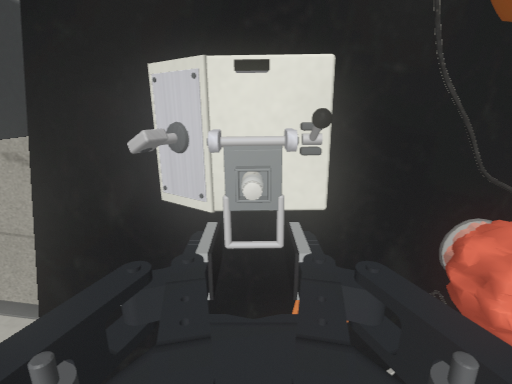

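The last picture shows the vial upright in the pocket at (252,184), the bail down at (254,243), the brake knob leaning left at (321,118) and the key at (150,140). The bystanders have not moved.

```bash
python3 -c "
from station import *
print(close_job())"
```

```text
the job is handed in; nothing more can be done
None
```

The job is handed in at about 34 s: the brake is over, the carrier is down with its pocket up, the key is wound to its stop, the vial stands upright in the pocket and the bystanders show no movement.

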